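# Feel out the loose tube clamp and shim it

### The job

One of the three tube clamps has a loose nut: push gently sideways on their handles (about 10 N, never forcing them) until you find the one that gives, and turn that one by 10 to 40 mm at its ball; the firm ones must stay as they are. Only then slide the spare slotted shim sideways onto the neck of the loose clamp, under its nut, flat on the shim already there and with its slot facing the opposite way to that one's, and let go. Do not knock over or shift the bottle, the tub, the turned part or the collar.

Things in the scene. Friction and masses are not known exactly. Their poses are not given: they have to be found in the camera images.
- clamp_1: One of three look-alike fixed tube clamps: green block 76 x 64 mm, 50 mm high, a 32 mm steel tube 110 mm long through it along y. From its middle rises a neck 14 mm in diameter, bare up to the nut (32 mm in diameter, 78 to 102 mm height). An earlier U-shaped shim, fixed, 62 x 72 mm, lies round the neck at 50 to 56 mm height, its slot open to the clamp's -x. Origin: neck's axis, on the bench.
- handle_1 (a joint): Angle of clamp_1's handle, rad: 0 along the clamp's +x, growing counter-clockwise from above; starts within -0.4 to 0.4, stops at -1.2 and 1.2. Turns either way and stays where left, by friction alone: a firm nut holds against 8 N m (80 N pushed 100 mm from the neck), the loose one breaks away at about 0.3 N m (3 N). Which is loose cannot be seen.
- ball_1 (a point): Centre of the black ball, 28 mm in diameter, ending clamp_1's handle: 120 mm from the neck's axis, 90 mm above the bench. Between nut and ball the handle is a level round steel bar 14 mm in diameter at that height, with free space under it beyond 60 mm from the neck.
- clamp_2: One of three look-alike fixed tube clamps: green block 76 x 64 mm, 50 mm high, a 32 mm steel tube 110 mm long through it along y. From its middle rises a neck 14 mm in diameter, bare up to the nut (32 mm in diameter, 78 to 102 mm height). An earlier U-shaped shim, fixed, 62 x 72 mm, lies round the neck at 50 to 56 mm height, its slot open to the clamp's -x. Origin: neck's axis, on the bench.
- handle_2 (a joint): Angle of clamp_2's handle, rad: 0 along the clamp's +x, growing counter-clockwise from above; starts within -0.4 to 0.4, stops at -1.2 and 1.2. Turns either way and stays where left, by friction alone: a firm nut holds against 8 N m (80 N pushed 100 mm from the neck), the loose one breaks away at about 0.3 N m (3 N). Which is loose cannot be seen.
- ball_2 (a point): Centre of the black ball, 28 mm in diameter, ending clamp_2's handle: 120 mm from the neck's axis, 90 mm above the bench. Between nut and ball the handle is a level round steel bar 14 mm in diameter at that height, with free space under it beyond 60 mm from the neck.
- clamp_3: One of three look-alike fixed tube clamps: green block 76 x 64 mm, 50 mm high, a 32 mm steel tube 110 mm long through it along y. From its middle rises a neck 14 mm in diameter, bare up to the nut (32 mm in diameter, 78 to 102 mm height). An earlier U-shaped shim, fixed, 62 x 72 mm, lies round the neck at 50 to 56 mm height, its slot open to the clamp's -x. Origin: neck's axis, on the bench.
- handle_3 (a joint): Angle of clamp_3's handle, rad: 0 along the clamp's +x, growing counter-clockwise from above; starts within -0.4 to 0.4, stops at -1.2 and 1.2. Turns either way and stays where left, by friction alone: a firm nut holds against 8 N m (80 N pushed 100 mm from the neck), the loose one breaks away at about 0.3 N m (3 N). Which is loose cannot be seen.
- ball_3 (a point): Centre of the black ball, 28 mm in diameter, ending clamp_3's handle: 120 mm from the neck's axis, 90 mm above the bench. Between nut and ball the handle is a level round steel bar 14 mm in diameter at that height, with free space under it beyond 60 mm from the neck.
- shim: The spare slotted shim, loose, flat on the bench at the start: U-shaped aluminium plate 6 mm thick, 62 mm wide, 120 mm long with its tongue, about 120 g. The 18 mm wide slot opens to its +x: rounded arm ends reach 36 mm ahead of the origin, the slot's closed end is 9 mm behind it. A tongue to -x carries an upright lug. Origin: underside of the plate, on the neck's axis when in place.
- lug (a point): Grip point of the shim's upright lug, 68 mm behind the shim's origin (its -x) and 24 mm above its underside. The lug is 32 mm long along x, 12 mm thick along y, and its top is 38 mm above the underside. The shim is gripped here from above, across the 12 mm.
- oil_bottle: Bystander: loose green bottle, 52 mm in diameter, 140 mm high. Origin: centre of its underside.
- paste_tub: Bystander: loose white tub with a screw lid, 72 mm in diameter, 85 mm high. Origin: centre of its underside.
- bearing_cup: Bystander: loose turned steel part standing on its 64 mm wide foot, narrowing to a 38 mm stem, 110 mm high. Origin: centre of its underside.
- collar: Bystander: loose low steel collar, 56 mm in diameter, 34 mm high, nearest the robot. Origin: centre of its underside.

How it is judged (in metres and radians):
On the way, in this order (a step that is already met when the one before it is completed fails the run):
1. the one handle that gives has been turned by at least 8 mm at its ball (distance of any of ball_1, ball_2, ball_3 from where it was at the start of the episode above 0.008 m), for 0.1 s.
2. the spare shim sits flat on that clamp's neck, slot opposite to the earlier shim's (((distance of ball_1 from where it was at the start of the episode above 0.008 m and horizontal distance between shim and clamp_1 below 0.008 m and z of shim in the frame of clamp_1 between 0.052 and 0.06 m and x of lug in the frame of clamp_1 below -0.055 m) or (distance of ball_2 from where it was at the start of the episode above 0.008 m and horizontal distance between shim and clamp_2 below 0.008 m and z of shim in the frame of clamp_2 between 0.052 and 0.06 m and x of lug in the frame of clamp_2 below -0.055 m) or (distance of ball_3 from where it was at the start of the episode above 0.008 m and horizontal distance between shim and clamp_3 below 0.008 m and z of shim in the frame of clamp_3 between 0.052 and 0.06 m and x of lug in the frame of clamp_3 below -0.055 m))), for 0.2 s.
At the end, for the whole second after the job is handed in: The loose handle's ball is 8 to 48 mm from its start, the others under 8 mm. The spare shim rests flat (0.1 rad) on the loose clamp's earlier shim, its origin within 8 mm of the neck's axis, 52 to 60 mm above the bench, its lug at least 55 mm to the clamp's -x (slot opposite within 35 degrees) (((distance of ball_1 from where it was at the start of the episode between 0.008 and 0.048 m and distance of each of ball_2, ball_3 from where it was at the start of the episode below 0.008 m and horizontal distance between shim and clamp_1 below 0.008 m and z of shim in the frame of clamp_1 between 0.052 and 0.06 m and x of lug in the frame of clamp_1 below -0.055 m) or (distance of ball_2 from where it was at the start of the episode between 0.008 and 0.048 m and distance of each of ball_1, ball_3 from where it was at the start of the episode below 0.008 m and horizontal distance between shim and clamp_2 below 0.008 m and z of shim in the frame of clamp_2 between 0.052 and 0.06 m and x of lug in the frame of clamp_2 below -0.055 m) or (distance of ball_3 from where it was at the start of the episode between 0.008 and 0.048 m and distance of each of ball_1, ball_2 from where it was at the start of the episode below 0.008 m and horizontal distance between shim and clamp_3 below 0.008 m and z of shim in the frame of clamp_3 between 0.052 and 0.06 m and x of lug in the frame of clamp_3 below -0.055 m)) and angle between shim's own z axis and vertical below 0.1 rad and linear speed of shim below 0.02 m/s); the robot touches nothing.
It fails at once if the oil bottle is shifted by more than 20 mm or tipped by more than 0.35 rad (distance of oil_bottle from where it was at the start of the episode above 0.02 m or angle between oil_bottle's own z axis and vertical above 0.35 rad).
It fails at once if the paste tub is shifted by more than 20 mm or tipped by more than 0.35 rad (distance of paste_tub from where it was at the start of the episode above 0.02 m or angle between paste_tub's own z axis and vertical above 0.35 rad).
It fails at once if the bearing cup is shifted by more than 20 mm or tipped by more than 0.35 rad (distance of bearing_cup from where it was at the start of the episode above 0.02 m or angle between bearing_cup's own z axis and vertical above 0.35 rad).
It fails at once if the collar is shifted by more than 20 mm or tipped by more than 0.35 rad (distance of collar from where it was at the start of the episode above 0.02 m or angle between collar's own z axis and vertical above 0.35 rad).
It fails at once if a clamp or its handle is pressed by the fingers or the arm with more than 50 N (contact force between any of the fingers, the arm and clamp_1 above 50 N or contact force between any of the fingers, the arm and clamp_2 above 50 N or contact force between any of the fingers, the arm and clamp_3 above 50 N).
It also fails if it takes over 67 s, if anything falls off the work surface, if the arm or the gripper's body presses on something with over 40 N, if the wrist force passes 120 N, or if a joint passes its speed limit or range.

### The arm

A 6-joint arm with a two-finger parallel gripper is mounted at the origin on the work surface. World frame = base frame: x ahead of the robot, y to its left, z up, the work surface at z = 0. Lengths are in mm, angles in degrees, forces in N, time in s.
With the tool pointing down it reaches from about 275 to 850 mm from the base axis. Payload 5.2 kg.
Tool frame: the origin (TCP) lies at the centre of the arm's flange, where the gripper is bolted on; the fingertips stand env.tips_ahead ahead of it and the grasp point (between the pads) lies 155 mm ahead of it (env.tips_ahead is the distance from the TCP to the fingertips, in mm); z points along the fingers, y is the direction in which the jaws open and shut (so a half turn about z gives the same grasp; the last joint's range is limited). The gripper opens to 85 mm and grips with 20 to 120 N. Pads are 22 mm wide; open, the fingers measure 114 mm over their backs; the gripper's body (76 mm by 85 mm) begins 54 mm behind the grasp point. The pads swing forward as they close: fully open they stand 13 mm farther back than shut.
Start: joints at [-87.594, 14.817, 87.949, -0, 77.235, -11.62], TCP at [133.32, -533.603, 404.71] pointing down, gripper open.
Joint ranges: [-179.93, 179.93], [-52.35, 119.4], [10.71, 147.94], [-69.91, 249.91], [12.55, 155.21], [-178.61, 178.61]. Speed limits (degrees/s): [147.25, 147.25, 180, 180, 180, 180].

### API

Orientations are given as a 3x3 rotation matrix whose columns are the frame's x, y, z axes.
In Python, from station import env gives the robot as it stands. The module is installed in compiled form; this text tells all that it offers.
- The arm moves only by the tool play_rows, never from a script. Its argument "plan" is a list of rows, each an object with "dr": the turn, a rotation vector about the tool's x, y, z in units of 5 degrees (1.0 is 5 degrees), a list of three; "travel": the shift along the tool's x, y, z in units of 25 mm (1.0 is 25 mm), a list of three; "fingers": the opening, from 0 (shut) to 1 (fully open). In form: [{"dr": [wx, wy, wz], "travel": [tx, ty, tz], "fingers": fingers}, ...]. A call has 1 to 12 rows; each row shifts and turns the commanded pose from where the row before left it, along the tool's axes as they then stand; what a row does not reach is not made up. A row lasts 1/8 s, in which the tool goes at most 62.5 mm and 10.7 degrees, less where a joint would pass 70% of its speed; a pose out of reach is approached as far as the arm can. A call is refused whole if a number of a shift passes 1 or a number of a turn 1, either way. A call with a gripper value outside its range is refused whole. The fingers move at their own pace and stop on an object; "grip_force" is the grip in N (left out, the last holds). Time passes only in rows, so rows that do not move let the fingers close. It gives the time, the measured TCP pose, the force and the opening at its end, in the units of the state.
- env.observe(): the state, without advancing time (a new reading comes with each control period).
- env.capture(name): name is "scene" or "top" or "wrist"; returns the picture (384x512x3 uint8, blue, green, red); there is no depth.
- env.calibration(name): a dict with "fov_y" (degrees; the focal length in pixels is half the picture's height over the tangent of half this angle, whatever the lens; pixels are square), "cx", "cy" (the principal point, pixels), "extrinsics" (4x4, takes a point from world to camera coordinates). Camera axes: x right, y down, z forward; pixel columns grow to the right and rows downward; lengths in mm; the calibration is good to about 2 mm. The wrist camera is an equidistant fisheye: a pixel r from the principal point sees the ray r / f radians off the axis. A picture is of the moment at which its call begins: read the wrist's pose just before it. calibration takes no time and is no camera call; for the wrist camera it gives the pose at the moment of the call.
- env.hand_in(): hands the job in, once; it reports no verdict.
The state is a dict: "time": time; "qpos": joint angles; "dq": joint speeds; "tau": joint torques, N m; "eef_pos": TCP position; "ee_rot": TCP orientation; "wrist_force": force on the tool from outside, world axes, zero at the start; "moment": the same for the moment, N m; "gripper_width": opening from 0.0 (shut) to 1.0 (fully open).
Only numpy, scipy, OpenCV 4.12 (cv2) and the standard library are available. Lean on these libraries where they do the work, as an engineer would, in place of code of your own. Each camera call takes 0.05 s, during which the arm holds its last target. There are 200 camera calls.

## Working session

There is one attempt and no reset: what is moved stays moved. The work goes in short steps, Python scripts to look and compute and a tool call to move; the robot and the scene stay as the last step left them, time stands still between calls to the robot, and variables do not carry over. Pictures are saved under pics/ and viewed, about 8 in all and at most 12, crops included, and the job is handed in when it is done.

Besides the shell and the picture viewer there is one more tool, called in YAML: its name, and indented under it one key for each argument. play_rows: Moves the arm, as the interface text tells. Its arguments: {"type":"object","properties":{"plan":{"type":"array"},"grip_force":{"type":"number"}},"required":["plan"]}

```bash
mkdir -p pics; python3 - <<'E'
from station import env
import cv2,numpy as np
print(env.tips_ahead, env.observe())
for n in ["scene","top"]:
    im=env.capture(n); cv2.imwrite(f"pics/{n}0.png",im)
    c=env.calibration(n); print(n,c)
a=cv2.imread("pics/scene0.png");b=cv2.imread("pics/top0.png")
E
```

```text
173.4 {'time': 0.0, 'qpos': array([-8.75921850e+01,  1.48606471e+01,  8.80106341e+01, -1.85874074e-03,
        7.72359733e+01, -1.16184146e+01]), 'dq': array([-0.09203484, -0.01144313, -0.08150034, -0.01825514,  0.12692216,
        0.03332665]), 'tau': array([-3.21363019e-03, -4.46040988e+01, -2.90570658e+01, -6.01964057e-04,
        1.17020580e-02, -1.06212852e-07]), 'eef_pos': array([ 133.32016813, -533.37661323,  403.86447528]), 'ee_rot': array([[ 9.70183149e-01,  2.42372945e-01, -1.10255477e-04],
       [ 2.42372723e-01, -9.70181411e-01,  1.86896110e-03],
       [ 3.46017792e-04, -1.83995748e-03, -9.99998247e-01]]), 'wrist_force': array([-0.10967655,  1.08466816, -0.45533549]), 'moment': array([ 0.01678824, -0.02029557,  0.00535526]), 'gripper_width': 1.0027349564801862}
scene {'fov_y': 54.869934814174115, 'cx': 246.62542487413853, 'cy': 196.621886336282, 'extrinsics': array([[-5.41649446e-01,  8.40604109e-01, -7.80710647e-04,
         3.13568990e+02],
       [ 6.36497673e-01,  4.09524954e-01, -6.53574804e-01,
        -3.06422045e+02],
       [-5.49077945e-01, -3.54505351e-01, -7.56861524e-01,
         1.43874186e+03],
       [ 0.00000000e+00,  0.00000000e+00,  0.00000000e+00,
         1.00000000e+00]])}
top {'fov_y': 56.04373380530859, 'cx': 249.10234745843653, 'cy': 192.86882345422728, 'extrinsics': array([[-1.53555481e-04, -9.99818245e-01, -1.90644281e-02,
         7.20312936e+00],
       [-9.89720436e-01,  2.87845827e-03, -1.42986618e-01,
         5.73617095e+02],
       [ 1.43015506e-01,  1.88464977e-02, -9.89540992e-01,
         1.04140350e+03],
       [ 0.00000000e+00,  0.00000000e+00,  0.00000000e+00,
         1.00000000e+00]])}
```

```bash
python3 - <<'E'
import cv2
for n in ["scene","top"]:
    cv2.imwrite(f"pics/{n}0b.png",cv2.resize(cv2.imread(f"pics/{n}0.png"),(800,600),interpolation=cv2.INTER_CUBIC))
E
```

```text
(no output)
```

View pics/top0b.png

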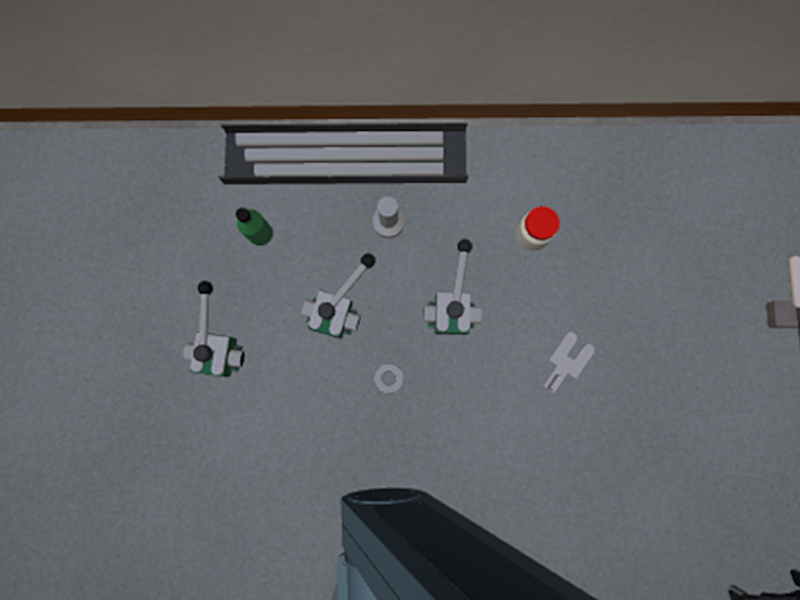

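View pics/scene0b.png

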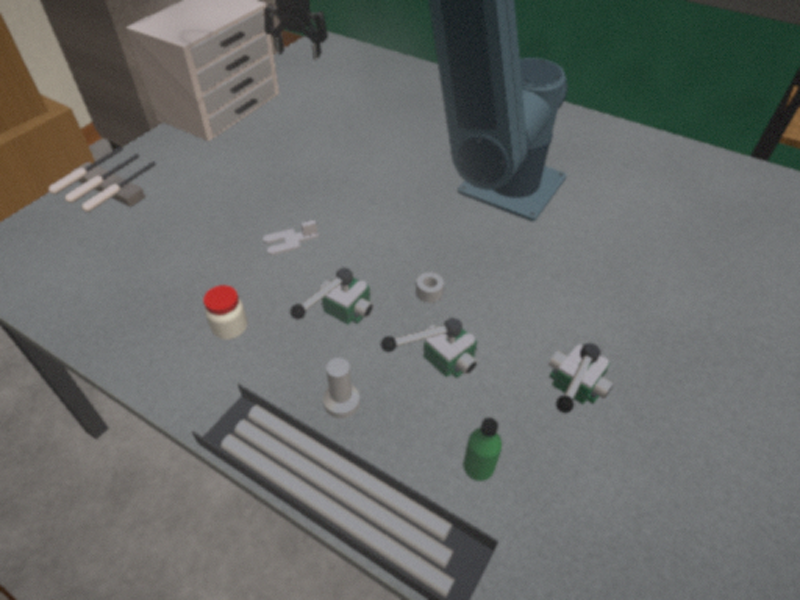

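The top view (800x600) shows nuts near (455,310), (326,311) and (202,353), with balls at (465,246), (368,261) and (205,288). The shim is near (570,362), with its slot up and to the right and its lug down and to the left. The bystanders are the bottle (253,225), cup (388,218), tub (540,228) and collar (389,378). The scene view agrees. Next I'll measure the blobs.

```bash
cat > h.py <<'E'
import cv2,numpy as np
from station import env
def ray(n,u,v):
    c=env.calibration(n);f=192/np.tan(np.radians(c["fov_y"])/2);E=c["extrinsics"]
    d=np.array([(u-c["cx"])/f,(v-c["cy"])/f,1.])
    if n=="wrist":
        p=d[:2];r=np.hypot(*p);d=np.array([*(p/r*np.sin(r)),np.cos(r)]) if r>1e-9 else np.array([0,0,1.])
    R=E[:3,:3];return -R.T@E[:3,3],R.T@d
def onz(n,u,v,z):
    o,d=ray(n,u,v);return o+d*(z-o[2])/d[2]
def tri(r1,r2):
    A=[];b=[]
    for o,d in (r1,r2):
        d=d/np.linalg.norm(d);P=np.eye(3)-np.outer(d,d);A.append(P);b.append(P@o)
    return np.linalg.lstsq(np.vstack(A),np.hstack(b),rcond=None)[0]
def blobs(m,lo,hi):
    n,l,s,c=cv2.connectedComponentsWithStats(m.astype(np.uint8))
    return [(*c[i].round(2),int(s[i,4])) for i in range(1,n) if lo<s[i,4]<hi],l
E
python3 - <<'E'
from h import *
t=cv2.imread("pics/top0.png");s=cv2.imread("pics/scene0.png")
for n,im,roi in (("top",t,(115,147,385,256)),("scene",s,(166,134,397,285))):
    m=np.zeros(im.shape[:2],bool);x0,y0,x1,y1=roi
    m[y0:y1,x0:x1]=True
    b,_=blobs((im.max(2)<60)&m,15,400);print(n,b)
    if n=="top":
        for u,v,a in b:print(onz(n,u,v,90).round(1),onz(n,u,v,102).round(1),a)
        g=im.astype(int);lt=(g.min(2)>125)&m;bb,l=blobs(lt,30,2000);print(bb)
A=cv2.resize(t[147:256,115:385],(800,323),interpolation=cv2.INTER_CUBIC)
B=cv2.resize(s[134:229,166:397],(670,275),interpolation=cv2.INTER_CUBIC)
o=np.zeros((600,800,3),np.uint8);o[:323]=A;o[325:600,:670]=B
cv2.imwrite("pics/crop1.png",o)
E
```

```text
top [(np.float64(166.8), np.float64(151.48), 105), (np.float64(297.03), np.float64(157.03), 59), (np.float64(235.17), np.float64(166.45), 60), (np.float64(130.97), np.float64(183.75), 63), (np.float64(290.38), np.float64(198.26), 39), (np.float64(208.83), np.float64(198.98), 52), (np.float64(219.53), np.float64(212.0), 17), (np.float64(287.68), np.float64(212.91), 22), (np.float64(148.41), np.float64(220.89), 44), (np.float64(129.61), np.float64(225.8), 89), (np.float64(144.88), np.float64(236.35), 34)]
[689.7 246.2  90. ] [686.5 243.2 102. ] 105
[ 671.2 -133.6   90. ] [ 668.2 -132.2  102. ] 59
[644.   45.8  90. ] [641.4  45.1 102. ] 60
[594.2 347.3  90. ] [592.2 343.  102. ] 63
[ 550.7 -112.4   90. ] [ 549.2 -111.2  102. ] 39
[549.2 120.8  90. ] [547.7 119.2 102. ] 52
[511.8  89.6  90. ] [510.7  88.4 102. ] 17
[ 508.8 -104.    90. ] [ 507.8 -103.   102. ] 22
[486.8 292.2  90. ] [486.  288.6 102. ] 44
[472.9 345.5  90. ] [472.3 341.2 102. ] 89
[443.1 300.5  90. ] [442.8 296.8 102. ] 34
[(np.float64(247.95), np.float64(148.14), 42), (np.float64(339.83), np.float64(151.98), 52), (np.fl
[... 179 characters left out ...]
), (np.float64(216.77), np.float64(202.03), 152), (np.float64(274.44), np.float64(200.32), 50), (np.float64(224.38), np.float64(205.38), 53), (np.float64(363.59), np.float64(230.34), 490), (np.float64(139.23), np.float64(225.01), 207), (np.float64(149.62), np.float64(229.02), 52), (np.float64(248.36), np.float64(241.8), 169)]
scene [(np.float64(190.02), np.float64(199.09), 44), (np.float64(248.2), np.float64(219.8), 50), (np.float64(373.95), np.float64(225.0), 19), (np.float64(358.96), np.float64(244.25), 51), (np.float64(371.97), np.float64(252.11), 35), (np.float64(361.13), np.float64(258.38), 78), (np.float64(188.36), np.float64(270.49), 132), (np.float64(312.42), np.float64(273.38), 89)]
```

View pics/crop1.png

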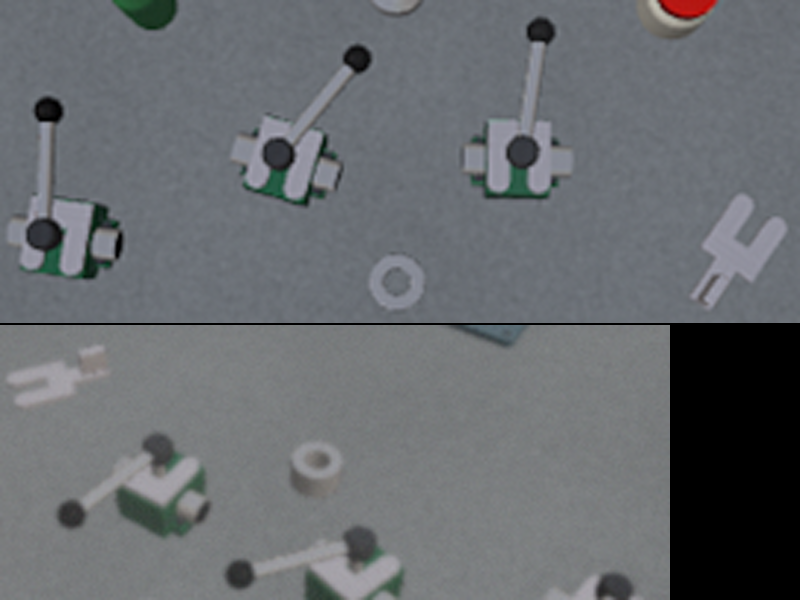

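The crops confirm the dark nuts, and all three neck-to-ball distances come to 121–124 mm (120 expected). The necks are about A (549,-111), B (548,119) and C (472,341); the balls are A (671,-134), B (644,46) and C (594,347). Tube slopes give clamp yaws of about -1°, -17° and -8°. The shim lies at crop (740,250). I'll probe A first.

play_rows:
  plan:
    - {"dr": [0,0,0.935],"travel": [0,0,0],"fingers": 0}
    - {"dr": [0,0,0.935],"travel": [0,0,0],"fingers": 0}
    - {"dr": [0,0,0.935],"travel": [0,0,0],"fingers": 0}
    - {"dr": [0,0,0],"travel": [1,-0.72,0],"fingers": 0}
    - {"dr": [0,0,0],"travel": [1,-0.72,0],"fingers": 0}
    - {"dr": [0,0,0],"travel": [1,-0.72,0],"fingers": 0}
    - {"dr": [0,0,0],"travel": [1,-0.72,0],"fingers": 0}
    - {"dr": [0,0,0],"travel": [1,-0.72,0],"fingers": 0}
    - {"dr": [0,0,0],"travel": [1,-0.72,0],"fingers": 0}
    - {"dr": [0,0,0],"travel": [1,-0.72,0],"fingers": 0}
    - {"dr": [0,0,0],"travel": [1,-0.72,0],"fingers": 0}
    - {"dr": [0,0,0],"travel": [1,-0.72,0],"fingers": 0}
  grip_force: 40

```text
time: 1.6
eef_pos: [359.0, -370.8, 404.3]
ee_rot: [[1.0, -0.0, -0.0], [-0.0, -1.0, 0.001], [-0.0, -0.001, -1.0]]
wrist_force: [-0.1, 0.0, 0.5]
gripper_width: 0.002
```

play_rows:
  plan:
    - {"dr": [0,0,0],"travel": [1,-0.72,0],"fingers": 0}
    - {"dr": [0,0,0],"travel": [1,-0.72,0],"fingers": 0}
    - {"dr": [0,0,0],"travel": [1,-0.72,0],"fingers": 0}
    - {"dr": [0,0,0],"travel": [1,-0.72,0],"fingers": 0}
    - {"dr": [0,0,0],"travel": [1,-0.72,0],"fingers": 0}
    - {"dr": [0,0,0],"travel": [1,-0.72,0],"fingers": 0}
    - {"dr": [0,0,0],"travel": [1,-0.72,0],"fingers": 0}
    - {"dr": [0,0,0],"travel": [1,-0.72,0],"fingers": 0}
    - {"dr": [0,0,0],"travel": [1,-0.72,0],"fingers": 0}
    - {"dr": [0,0,0],"travel": [1,-0.72,0],"fingers": 0}
    - {"dr": [0,0,0],"travel": [0,0,0],"fingers": 0}

```text
time: 2.98
eef_pos: [609.4, -190.2, 403.7]
ee_rot: [[1.0, 0.003, -0.001], [0.003, -1.0, 0.001], [-0.001, -0.001, -1.0]]
wrist_force: [-0.6, 0.5, -0.2]
gripper_width: 0.001
```

```bash
python3 - <<'E'
from h import *
c=env.calibration("wrist");im=env.capture("wrist");cv2.imwrite("pics/w1.png",im);print(c)
cv2.imwrite("pics/w1b.png",cv2.resize(im,(800,600),interpolation=cv2.INTER_CUBIC))
for nm,u,v,z in (("shim",363.6,230.3,6),("tub",345,151,0),("cup",248.4,148,0),("bottle",166,150,0),("collar",248.4,241.8,34)):print(nm,onz("top",u,v,z).round())
E
```

```text
{'fov_y': 65.70646984690485, 'cx': 256.55184469247723, 'cy': 189.76779047341745, 'extrinsics': array([[ 2.82840041e-03, -9.99995585e-01, -9.11618550e-04,
        -1.91294081e+02],
       [-9.46922301e-01, -2.97132723e-03,  3.21448792e-01,
         5.35688679e+02],
       [-3.21450082e-01, -4.59539611e-05, -9.46926525e-01,
         5.75500270e+02],
       [ 0.00000000e+00,  0.00000000e+00,  0.00000000e+00,
         1.00000000e+00]])}
shim [ 463. -341.    6.]
tub [ 712. -295.    0.]
cup [723.   9.   0.]
bottle [718. 272.   0.]
collar [428.   9.  34.]
```

View pics/w1b.png

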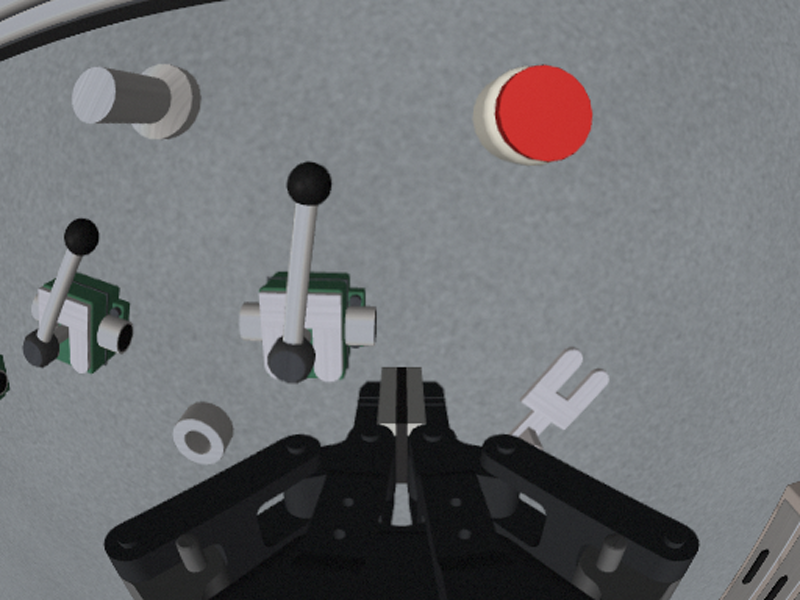

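The wrist view shows clamp A's ball at (309,184) and its nut at (291,360), the shim at (565,390) and the tub well to the right. The shut fingertips are narrow, about 20 mm. I'll check A's position and descend on A's -y side.

```bash
python3 - <<'E'
from h import *
k=1.5625
for nm,u,v,z in (("ballA",309,184,90),("nutA",291,360,100),("ballB",82,237,90),("nutB",41,349,100),("armend1",571,352,6),("armend2",606,374,6),("bodyL",524,400,6),("bodyR",570,430,6)):print(nm,onz("wrist",u/k,v/k,z).round(1))
E
```

```text
ballA [ 668.5 -134.3   90. ]
nutA [ 554.3 -117.4  100. ]
ballB [641.5  43.6  90. ]
nutB [552.6 107.4 100. ]
armend1 [ 513.8 -346.7    6. ]
armend2 [ 489.  -387.8    6. ]
bodyL [ 464.4 -307.     6. ]
bodyR [ 425.9 -360.9    6. ]
```

play_rows:
  plan:
    - {"dr": [0,0,0],"travel": [0.9,-0.6,1],"fingers": 0}
    - {"dr": [0,0,0],"travel": [0,0,1],"fingers": 0}
    - {"dr": [0,0,0],"travel": [0,0,1],"fingers": 0}
    - {"dr": [0,0,0],"travel": [0,0,1],"fingers": 0}
    - {"dr": [0,0,0],"travel": [0,0,1],"fingers": 0}
    - {"dr": [0,0,0],"travel": [0,0,1],"fingers": 0}
    - {"dr": [0,0,0],"travel": [0,0,0.4],"fingers": 0}
    - {"dr": [0,0,0],"travel": [0,0,0],"fingers": 0}

```text
time: 4.03
eef_pos: [630.3, -177.1, 244.3]
ee_rot: [[1.0, -0.001, -0.001], [-0.001, -1.0, 0.0], [-0.001, -0.0, -1.0]]
wrist_force: [0.2, 0.3, -0.2]
gripper_width: 0.0
```

play_rows:
  plan:
    - {"dr": [0,0,0],"travel": [0,-0.8,0],"fingers": 0}
    - {"dr": [0,0,0],"travel": [0,-0.2,0],"fingers": 0}
    - {"dr": [0,0,0],"travel": [0,0,0],"fingers": 0}

```text
time: 4.4
eef_pos: [631.0, -150.5, 245.6]
ee_rot: [[1.0, 0.002, 0.001], [0.002, -1.0, -0.0], [0.001, 0.0, -1.0]]
wrist_force: [-0.2, -0.5, -0.2]
gripper_width: 0.002
```

play_rows:
  plan:
    - {"dr": [0,0,0],"travel": [0,-0.2,0],"fingers": 0}
    - {"dr": [0,0,0],"travel": [0,0,0],"fingers": 0}

```text
time: 4.65
eef_pos: [631.1, -147.8, 245.4]
ee_rot: [[1.0, 0.0, 0.001], [0.0, -1.0, -0.003], [0.001, 0.003, -1.0]]
wrist_force: [-1.0, -4.2, 0.6]
gripper_width: -0.001
```

play_rows:
  plan:
    - {"dr": [0,0,0],"travel": [0,-0.1,0],"fingers": 0}
    - {"dr": [0,0,0],"travel": [0,0,0],"fingers": 0}

```text
time: 4.9
eef_pos: [631.1, -147.0, 245.4]
ee_rot: [[1.0, -0.001, 0.002], [-0.001, -1.0, -0.006], [0.002, 0.006, -1.0]]
wrist_force: [-1.0, -11.0, -0.6]
gripper_width: 0.006
```

A took 11 N after 2.5 mm of commanded pressing and hardly moved, so it is firm. On to B.

play_rows:
  plan:
    - {"dr": [0,0,0],"travel": [0,0.6,0],"fingers": 0}
    - {"dr": [0,0,0],"travel": [0,0,-1],"fingers": 0}
    - {"dr": [0,0,0],"travel": [0,0,-1],"fingers": 0}
    - {"dr": [0,0,0],"travel": [0,0,-1],"fingers": 0}
    - {"dr": [0,0,0],"travel": [-0.2,-1,0],"fingers": 0}
    - {"dr": [0,0,0],"travel": [-0.2,-1,0],"fingers": 0}
    - {"dr": [0,0,0],"travel": [-0.2,-1,0],"fingers": 0}
    - {"dr": [0,0,0],"travel": [-0.2,-1,0],"fingers": 0}
    - {"dr": [0,0,0],"travel": [-0.2,-1,0],"fingers": 0}
    - {"dr": [0,0,0],"travel": [-0.2,-1,0],"fingers": 0}
    - {"dr": [0,0,0],"travel": [-0.1,-1,0],"fingers": 0}
    - {"dr": [0,0,0],"travel": [0,-0.8,0],"fingers": 0}

```text
time: 6.4
eef_pos: [597.7, 38.1, 319.4]
ee_rot: [[1.0, 0.001, -0.001], [0.001, -1.0, 0.0], [-0.001, -0.0, -1.0]]
wrist_force: [0.3, 0.6, 0.6]
gripper_width: -0.002
```

play_rows:
  plan:
    - {"dr": [0,0,0.9],"travel": [0,0,0],"fingers": 0}
    - {"dr": [0,0,0.9],"travel": [0,0,0],"fingers": 0}
    - {"dr": [0,0,0.9],"travel": [0,0,0],"fingers": 0}
    - {"dr": [0,0,0.9],"travel": [0,0,0],"fingers": 0}
    - {"dr": [0,0,0.9],"travel": [0,0,0],"fingers": 0}
    - {"dr": [0,0,0.9],"travel": [0,0,1],"fingers": 0}
    - {"dr": [0,0,0.9],"travel": [0,0,1],"fingers": 0}
    - {"dr": [0,0,0.9],"travel": [0,0,1],"fingers": 0}
    - {"dr": [0,0,0],"travel": [0,0,0],"fingers": 0}

```text
time: 7.52
eef_pos: [597.3, 36.7, 242.6]
ee_rot: [[0.81, -0.587, -0.005], [-0.587, -0.81, 0.001], [-0.004, 0.002, -1.0]]
wrist_force: [0.7, -0.7, 0.2]
gripper_width: 0.004
```

play_rows:
  plan:
    - {"dr": [0,0,0],"travel": [0,-0.4,0],"fingers": 0}
    - {"dr": [0,0,0],"travel": [0,0,0],"fingers": 0}

```text
time: 7.78
eef_pos: [605.2, 44.8, 246.1]
ee_rot: [[0.81, -0.586, 0.003], [-0.586, -0.81, -0.0], [0.003, -0.002, -1.0]]
wrist_force: [0.2, 0.1, 0.8]
gripper_width: 0.001
```

play_rows:
  plan:
    - {"dr": [0,0,0],"travel": [0,-0.15,0],"fingers": 0}
    - {"dr": [0,0,0],"travel": [0,0,0],"fingers": 0}

```text
time: 8.02
eef_pos: [606.6, 47.1, 245.3]
ee_rot: [[0.809, -0.587, 0.001], [-0.587, -0.809, -0.0], [0.001, -0.0, -1.0]]
wrist_force: [-0.8, -0.1, -0.2]
gripper_width: -0.001
```

play_rows:
  plan:
    - {"dr": [0,0,0],"travel": [0,-0.1,0],"fingers": 0}
    - {"dr": [0,0,0],"travel": [0,0,0],"fingers": 0}

```text
time: 8.28
eef_pos: [607.4, 48.0, 245.1]
ee_rot: [[0.809, -0.588, -0.002], [-0.588, -0.809, -0.002], [-0.0, 0.003, -1.0]]
wrist_force: [-5.0, -6.9, 4.6]
gripper_width: 0.002
```

play_rows:
  plan:
    - {"dr": [0,0,0],"travel": [0,-0.06,0],"fingers": 0}
    - {"dr": [0,0,0],"travel": [0,0,0],"fingers": 0}

```text
time: 8.52
eef_pos: [607.7, 48.3, 245.0]
ee_rot: [[0.809, -0.588, -0.004], [-0.588, -0.809, -0.004], [-0.001, 0.005, -1.0]]
wrist_force: [-7.2, -10.1, 5.7]
gripper_width: -0.001
```

B held 12 N, so it is firm too. Now C.

play_rows:
  plan:
    - {"dr": [0,0,0],"travel": [0,0.8,0],"fingers": 0}
    - {"dr": [0,0,0],"travel": [0,0,-1],"fingers": 0}
    - {"dr": [0,0,-0.9],"travel": [0,0,-1],"fingers": 0}
    - {"dr": [0,0,-0.9],"travel": [0,0,-1],"fingers": 0}
    - {"dr": [0,0,-0.9],"travel": [0,0,0],"fingers": 0}
    - {"dr": [0,0,-0.9],"travel": [0,0,0],"fingers": 0}
    - {"dr": [0,0,-0.9],"travel": [0,0,0],"fingers": 0}
    - {"dr": [0,0,-0.9],"travel": [0,0,0],"fingers": 0}
    - {"dr": [0,0,-0.9],"travel": [0,0,0],"fingers": 0}
    - {"dr": [0,0,-0.9],"travel": [0,0,0],"fingers": 0}
    - {"dr": [0,0,0],"travel": [-0.4,-1,-0.5],"fingers": 0}
    - {"dr": [0,0,0],"travel": [-0.4,-1,-0.5],"fingers": 0}

```text
time: 10.02
eef_pos: [576.4, 83.9, 344.5]
ee_rot: [[1.0, -0.001, -0.001], [-0.001, -1.0, 0.001], [-0.001, -0.001, -1.0]]
wrist_force: [0.6, 0.5, 0.0]
gripper_width: 0.001
```

play_rows:
  plan:
    - {"dr": [0,0,0],"travel": [-0.4,-1,-0.5],"fingers": 0}
    - {"dr": [0,0,0],"travel": [-0.36,-1,-0.5],"fingers": 0}
    - {"dr": [0,0,0],"travel": [0,-1,-0.5],"fingers": 0}
    - {"dr": [0,0,0],"travel": [0,-1,-0.5],"fingers": 0}
    - {"dr": [0,0,0],"travel": [0,-1,0],"fingers": 0}
    - {"dr": [0,0,0],"travel": [0,-1,0],"fingers": 0}
    - {"dr": [0,0,0],"travel": [0,-1,0],"fingers": 0}
    - {"dr": [0,0,0],"travel": [0,-1,0],"fingers": 0}
    - {"dr": [0,0,0],"travel": [0,-0.9,0],"fingers": 0}
    - {"dr": [0,0,0],"travel": [0,0,0],"fingers": 0}

```text
time: 11.28
eef_pos: [557.7, 307.7, 394.4]
ee_rot: [[1.0, 0.002, -0.0], [0.002, -1.0, 0.0], [-0.0, -0.0, -1.0]]
wrist_force: [-0.0, 0.1, 0.4]
gripper_width: 0.003
```

```bash
python3 - <<'E'
from h import *
import pickle
c=env.calibration("wrist");im=env.capture("wrist");cv2.imwrite("pics/w2.png",im);pickle.dump(c,open("w2.pkl","wb"))
cv2.imwrite("pics/w2b.png",cv2.resize(im,(800,600),interpolation=cv2.INTER_CUBIC))
b,_=blobs(im.max(2)<45,60,900)
for u,v,a in b: print(u,v,a,onz("wrist",u,v,90).round(1),onz("wrist",u,v,101).round(1))
E
```

```text
306.45 5.75 366 [725.1 261.9  90. ] [721.7 263.7 101. ]
505.06 2.34 82 [783.7  12.5  90. ] [778.   24.3 101. ]
488.08 110.45 355 [644.2  43.8  90. ] [644.1  54.4 101. ]
215.0 145.3 630 [592.5 345.9  90. ] [594.4 344.4 101. ]
366.35 159.86 131 [579.8 198.8  90. ] [582.3 203.1 101. ]
497.05 173.62 147 [569.9  11.1  90. ] [572.8  23.  101. ]
423.12 179.07 85 [560.9 128.3  90. ] [564.2 135.5 101. ]
256.55 253.98 246 [476.4 306.9  90. ] [483.  306.9 101. ]
15.21 315.6 232 [318.  724.5  90. ] [331.  707.7 101. ]
```

View pics/w2b.png

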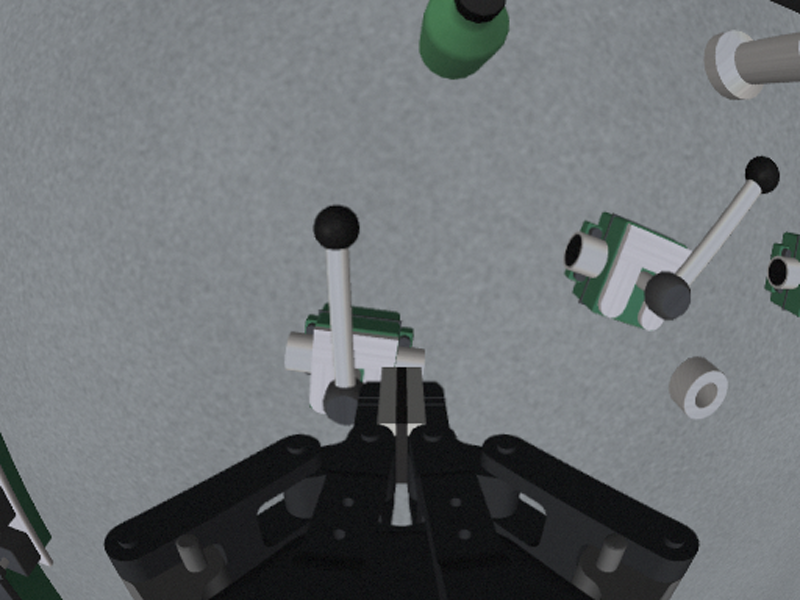

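The wrist view shows ball C at (336,227), i.e. (592,346), and ball B unchanged at (644,44). I'll descend beside C's bar on its -y side and push.

play_rows:
  plan:
    - {"dr": [0,0,0],"travel": [0,0,1],"fingers": 0}
    - {"dr": [0,0,0],"travel": [0,0,1],"fingers": 0}
    - {"dr": [0,0,0],"travel": [0,0,1],"fingers": 0}
    - {"dr": [0,0,0],"travel": [0,0,1],"fingers": 0}
    - {"dr": [0,0,0],"travel": [0,0,1],"fingers": 0}
    - {"dr": [0,0,0],"travel": [0,0,1],"fingers": 0}
    - {"dr": [0,0,0],"travel": [0,0,0],"fingers": 0}
    - {"dr": [0,0,0],"travel": [0,-0.4,0],"fingers": 0}
    - {"dr": [0,0,0],"travel": [0,-0.2,0],"fingers": 0}
    - {"dr": [0,0,0],"travel": [0,0,0],"fingers": 0}

```text
time: 12.58
eef_pos: [558.1, 322.4, 245.8]
ee_rot: [[1.0, 0.001, 0.002], [0.001, -1.0, 0.001], [0.002, -0.001, -1.0]]
wrist_force: [0.1, -0.4, -0.0]
gripper_width: 0.003
```

play_rows:
  plan:
    - {"dr": [0,0,0],"travel": [0,-0.1,0],"fingers": 0}
    - {"dr": [0,0,0],"travel": [0,0,0],"fingers": 0}

```text
time: 12.82
eef_pos: [557.9, 324.2, 244.9]
ee_rot: [[1.0, 0.0, 0.0], [0.0, -1.0, 0.0], [0.0, -0.0, -1.0]]
wrist_force: [-0.3, -0.8, 1.0]
gripper_width: -0.0
```

play_rows:
  plan:
    - {"dr": [0,0,0],"travel": [0,-0.1,0],"fingers": 0}
    - {"dr": [0,0,0],"travel": [0,0,0],"fingers": 0}

```text
time: 13.08
eef_pos: [558.0, 326.4, 244.7]
ee_rot: [[1.0, 0.0, -0.0], [0.0, -1.0, -0.001], [-0.0, 0.001, -1.0]]
wrist_force: [-0.5, -1.3, 0.7]
gripper_width: 0.001
```

play_rows:
  plan:
    - {"dr": [0,0,0],"travel": [0,-0.1,0],"fingers": 0}
    - {"dr": [0,0,0],"travel": [0,0,0],"fingers": 0}

```text
time: 13.32
eef_pos: [558.1, 328.9, 244.7]
ee_rot: [[1.0, 0.0, 0.0], [0.0, -1.0, -0.001], [0.0, 0.001, -1.0]]
wrist_force: [0.6, -2.7, 0.8]
gripper_width: 0.004
```

play_rows:
  plan:
    - {"dr": [0,0,0],"travel": [0,-0.1,0],"fingers": 0}
    - {"dr": [0,0,0],"travel": [0,0,0],"fingers": 0}

```text
time: 13.58
eef_pos: [558.1, 331.7, 244.7]
ee_rot: [[1.0, 0.0, 0.0], [0.0, -1.0, 0.0], [0.0, -0.0, -1.0]]
wrist_force: [0.8, -3.7, 0.8]
gripper_width: 0.001
```

C gives at about 3.5 N. I'll push 12 mm more, back off, rise and look.

play_rows:
  plan:
    - {"dr": [0,0,0],"travel": [0,-0.2,0],"fingers": 0}
    - {"dr": [0,0,0],"travel": [0,-0.2,0],"fingers": 0}
    - {"dr": [0,0,0],"travel": [0,-0.1,0],"fingers": 0}
    - {"dr": [0,0,0],"travel": [0,0,0],"fingers": 0}

```text
time: 14.08
eef_pos: [557.6, 344.6, 244.6]
ee_rot: [[1.0, 0.001, -0.001], [0.001, -1.0, 0.0], [-0.001, -0.0, -1.0]]
wrist_force: [-0.5, -3.3, 0.9]
gripper_width: 0.002
```

play_rows:
  plan:
    - {"dr": [0,0,0],"travel": [0,0.8,0],"fingers": 0}
    - {"dr": [0,0,0],"travel": [0,0,-1],"fingers": 0}
    - {"dr": [0,0,0],"travel": [0,0,-1],"fingers": 0}
    - {"dr": [0,0,0],"travel": [0,0,-1],"fingers": 0}
    - {"dr": [0,0,0],"travel": [-1,0.3,-1],"fingers": 0}
    - {"dr": [0,0,0],"travel": [-1,0,-1],"fingers": 0}
    - {"dr": [0,0,0],"travel": [-1,0,-1],"fingers": 0}
    - {"dr": [0,0,0],"travel": [-1,0,0],"fingers": 0}
    - {"dr": [0,0,0],"travel": [-1,0,0],"fingers": 0}
    - {"dr": [0,0,0],"travel": [-1,0,0],"fingers": 0}
    - {"dr": [0,0,0],"travel": [0,0,0],"fingers": 0}

```text
time: 15.45
eef_pos: [406.7, 316.0, 395.0]
ee_rot: [[1.0, 0.001, 0.0], [0.001, -1.0, 0.001], [0.0, -0.001, -1.0]]
wrist_force: [0.3, 0.8, -0.4]
gripper_width: -0.0
```

```bash
python3 - <<'E'
from h import *
import pickle
c=env.calibration("wrist");im=env.capture("wrist");cv2.imwrite("pics/w3.png",im);pickle.dump(c,open("w3.pkl","wb"))
cv2.imwrite("pics/w3b.png",cv2.resize(im[40:270,100:400],(800,613))[:600])
b,_=blobs(im.max(2)<45,60,900)
for u,v,a in b: print(u,v,a,onz("wrist",u,v,90).round(1))
E
```

```text
190.39 1.34 67 [581.6 377.5  90. ]
378.1 36.64 104 [552.2 201.3  90. ]
438.56 56.28 142 [542.9 130.6  90. ]
508.94 76.0 80 [541.1  18.1  90. ]
234.6 112.18 150 [473.7 336.7  90. ]
256.58 254.04 250 [326.4 316.5  90. ]
3.73 288.12 140 [228.4 731.   90. ]
47.97 368.27 247 [ 28.4 726.2  90. ]
```

View pics/w3b.png

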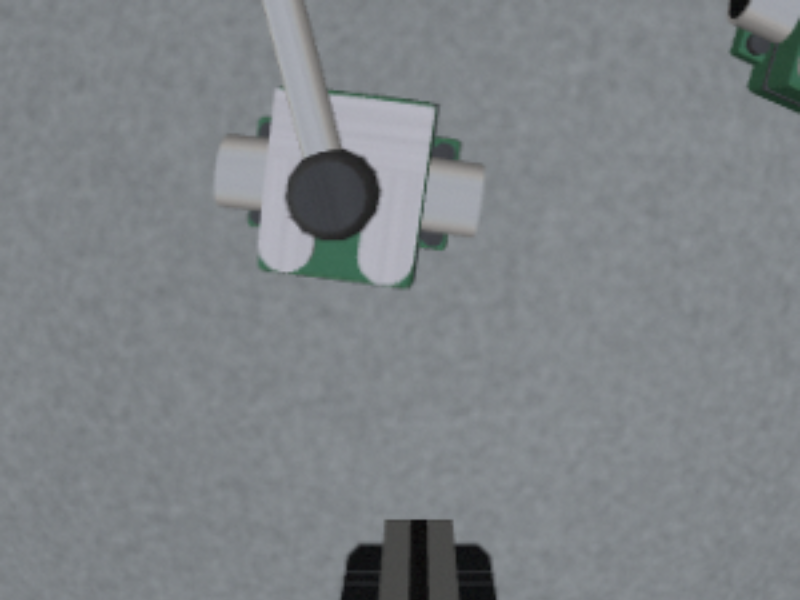

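The view shows C's nut circle centred at crop (333,195), shim rear corners at (277,89) and (438,104), and arm ends at (287,272) and (385,285). The handle has clearly turned. From these I can compute the neck position and yaw.

```bash
python3 - <<'E'
from h import *
P=lambda u,v,z: onz("wrist",100+u*.375,40+v*.375,z)[:2]
nut=P(333,195,102);a=P(277,89,56);b=P(438,104,56);c=P(287,272,56);d=P(385,285,56);t1=P(217,172,25);t2=P(484,198,25)
for n,p in zip("nut a b c d t1 t2".split(),(nut,a,b,c,d,t1,t2)):print(n,p.round(1))
print("w",np.linalg.norm(a-b),"len",np.linalg.norm((a+b-c-d)/2))
f=lambda v:np.degrees(np.arctan2(v[1],v[0]))
print("yaw rear edge",f(a-b)-90,"yaw axis",f(a+b-c-d),"tube",f(t1-t2)-90,"centre",((a+b+c+d)/4).round(1),"tubemid",((t1+t2)/2).round(1),np.linalg.norm(t1-t2))
E
```

```text
nut [473.8 344.4]
a [512.9 370.5]
b [505.9 308.9]
c [440.5 368.3]
d [434.9 329.4]
t1 [480.3 403.1]
t2 [467.3 288.4]
w 62.07823116657722 len 72.27552770795421
yaw rear edge -6.514184282726333 yaw axis -7.271773774279764 tube -6.461530608298176 centre [473.5 344.3] tubemid [473.8 345.7] 115.43317784081175
```

Neck C is at (473.7,344.5) with yaw -6.5°. The shim centre, tube midpoint and nut all agree, and the sizes come out at 62 and 72 mm. Now I'll go and look at the spare shim.

play_rows:
  plan:
    - {"dr": [0,0,0],"travel": [-0.08,1,0],"fingers": 0}
    - {"dr": [0,0,0],"travel": [-0.08,1,0],"fingers": 0}
    - {"dr": [0,0,0],"travel": [-0.08,1,0],"fingers": 0}
    - {"dr": [0,0,0],"travel": [-0.08,1,0],"fingers": 0}
    - {"dr": [0,0,0],"travel": [-0.08,1,0],"fingers": 0}
    - {"dr": [0,0,0],"travel": [-0.08,1,0],"fingers": 0}
    - {"dr": [0,0,0],"travel": [-0.08,1,0],"fingers": 0}
    - {"dr": [0,0,0],"travel": [-0.08,1,0],"fingers": 0}
    - {"dr": [0,0,0],"travel": [-0.08,1,0],"fingers": 0}
    - {"dr": [0,0,0],"travel": [-0.08,1,0],"fingers": 0}
    - {"dr": [0,0,0],"travel": [-0.08,1,0],"fingers": 0}
    - {"dr": [0,0,0],"travel": [-0.08,1,0],"fingers": 0}

```text
time: 17.0
eef_pos: [384.7, 14.9, 394.9]
ee_rot: [[1.0, -0.001, 0.001], [-0.001, -1.0, -0.0], [0.001, 0.0, -1.0]]
wrist_force: [0.7, 0.1, 1.0]
gripper_width: 0.001
```

play_rows:
  plan:
    - {"dr": [0,0,0],"travel": [-0.08,1,0],"fingers": 0}
    - {"dr": [0,0,0],"travel": [-0.08,1,0],"fingers": 0}
    - {"dr": [0,0,0],"travel": [-0.08,1,0],"fingers": 0}
    - {"dr": [0,0,0],"travel": [-0.08,1,0],"fingers": 0}
    - {"dr": [0,0,0],"travel": [-0.08,1,0],"fingers": 0}
    - {"dr": [0,0,0],"travel": [-0.08,1,0],"fingers": 0}
    - {"dr": [0,0,0],"travel": [-0.08,1,0],"fingers": 0}
    - {"dr": [0,0,0],"travel": [-0.08,1,0],"fingers": 0}
    - {"dr": [0,0,0],"travel": [-0.08,1,0],"fingers": 0}
    - {"dr": [0,0,0],"travel": [-0.08,1,0],"fingers": 0}
    - {"dr": [0,0,0],"travel": [-0.08,1,0],"fingers": 0}
    - {"dr": [0,0,0],"travel": [-0.08,1,0],"fingers": 0}

```text
time: 18.5
eef_pos: [359.9, -285.5, 394.8]
ee_rot: [[1.0, -0.001, 0.001], [-0.001, -1.0, -0.001], [0.001, 0.001, -1.0]]
wrist_force: [0.8, 0.0, 1.1]
gripper_width: 0.004
```

play_rows:
  plan:
    - {"dr": [0,0,1],"travel": [0,0,0],"fingers": 0}
    - {"dr": [0,0,1],"travel": [0,0,0],"fingers": 0}
    - {"dr": [0,0,1],"travel": [0,0,0],"fingers": 0}
    - {"dr": [0,0,1],"travel": [0,0,0],"fingers": 0}
    - {"dr": [0,0,1],"travel": [0,0,0],"fingers": 0}
    - {"dr": [0,0,1],"travel": [0,0,0],"fingers": 0}
    - {"dr": [0,0,0],"travel": [0,0,0],"fingers": 0}

```text
time: 19.38
eef_pos: [360.0, -284.5, 394.7]
ee_rot: [[0.866, -0.5, 0.0], [-0.5, -0.866, -0.001], [0.001, 0.0, -1.0]]
wrist_force: [-0.5, 0.0, -0.1]
gripper_width: -0.002
```

```bash
python3 - <<'E'
from h import *
im=env.capture("wrist");cv2.imwrite("pics/w4.png",im)
cv2.imwrite("pics/w4b.png",cv2.resize(im[40:270,100:400],(800,613))[:600])
E
```

View pics/w4b.png

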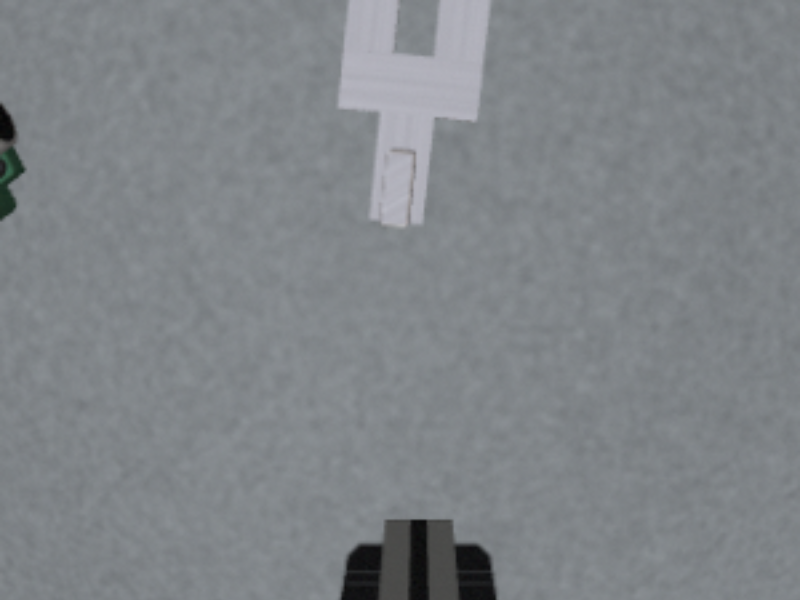

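The view shows the lug's top centre at crop (398,187), the plate's rear corners at (339,107) and (479,120), the tongue end at (371,219) and (424,223), and the slot's closed end at (415,55).

```bash
python3 - <<'E'
from h import *
P=lambda u,v,z: onz("wrist",100+u*.375,40+v*.375,z)[:2]
lug=P(398.5,187,38);l1=P(401.5,150,38);l2=P(395.5,225,38);a=P(339,107,6);b=P(479,120,6);e1=P(371,219,6);e2=P(424,223,6);s=P(415,55,6)
f=lambda v:np.degrees(np.arctan2(v[1],v[0]))
for n,p in zip("lug a b e1 e2 slot".split(),(lug,a,b,e1,e2,s)):print(n,p.round(1))
print("w",np.linalg.norm(a-b),"luglen",np.linalg.norm(l1-l2),"slot-lug",np.linalg.norm(s-lug))
print("yaw edge",f(a-b)-90,"slot-lug",f(s-lug),"slot-tongue",f(s-(e1+e2)/2))
o=env.observe();R=o["ee_rot"];print(o["eef_pos"].round(1),"tool delta",(R.T@(np.append(lug,179)-o["eef_pos"])).round(1))
E
```

```text
lug [ 419.8 -309.2]
a [ 463.3 -303.1]
b [ 427.2 -353.8]
e1 [ 412.3 -289.6]
e2 [ 398.7 -309.3]
slot [ 466.6 -343.8]
w 62.28076481345404 luglen 31.036090708457493 slot-lug 58.21814303464354
yaw edge -35.49944829036382 slot-lug -36.449725571152676 slot-tongue -35.93151162223645
[ 360.  -284.3  394.7] tool delta [ 64.2  -8.3 215.7]
```

The sizes check out (62 mm wide, lug 31 mm, slot to lug 58 mm) and the yaw is -36°. I'll go over the lug and descend with the jaws open.

play_rows:
  plan:
    - {"dr": [0,0,0],"travel": [0.9,-0.33,0.5],"fingers": 0.6}
    - {"dr": [0,0,0],"travel": [0.9,0,1],"fingers": 0.6}
    - {"dr": [0,0,0],"travel": [0.77,0,1],"fingers": 0.6}
    - {"dr": [0,0,0.6],"travel": [0,0,1],"fingers": 0.6}
    - {"dr": [0,0,0.6],"travel": [0,0,1],"fingers": 0.6}
    - {"dr": [0,0,0],"travel": [0,0,1],"fingers": 0.6}
    - {"dr": [0,0,0],"travel": [0,0,1],"fingers": 0.6}
    - {"dr": [0,0,0],"travel": [0,0,1],"fingers": 0.6}
    - {"dr": [0,0,0],"travel": [0,0,0.6],"fingers": 0.6}
    - {"dr": [0,0,0],"travel": [0,0,0.3],"fingers": 0.6}
    - {"dr": [0,0,0],"travel": [0,0,0],"fingers": 0.6}

```text
time: 20.8
eef_pos: [419.8, -308.6, 184.6]
ee_rot: [[0.809, -0.588, -0.0], [-0.588, -0.809, 0.0], [-0.0, -0.0, -1.0]]
wrist_force: [0.4, -0.9, -0.2]
gripper_width: 0.603
```

play_rows:
  plan:
    - {"dr": [0,0,0],"travel": [0,0,0],"fingers": 0}
    - {"dr": [0,0,0],"travel": [0,0,0],"fingers": 0}
    - {"dr": [0,0,0],"travel": [0,0,0],"fingers": 0}
    - {"dr": [0,0,0],"travel": [0,0,0],"fingers": 0}
    - {"dr": [0,0,0],"travel": [0,0,0],"fingers": 0}
    - {"dr": [0,0,0],"travel": [0,0,0],"fingers": 0}
  grip_force: 70

```text
time: 21.55
eef_pos: [420.0, -308.7, 185.6]
ee_rot: [[0.809, -0.588, 0.001], [-0.588, -0.809, -0.001], [0.002, 0.0, -1.0]]
wrist_force: [-0.6, 0.2, 6.4]
gripper_width: 0.133
```

The grip reads 11.3 mm (lug 12 mm). I'll lift, turn to clamp C's yaw and carry the shim over.

play_rows:
  plan:
    - {"dr": [0,0,0],"travel": [0,0,-0.4],"fingers": 0}
    - {"dr": [0,0,0],"travel": [0,0,-0.8],"fingers": 0}
    - {"dr": [0,0,0],"travel": [0,0,-1],"fingers": 0}
    - {"dr": [0,0,-0.6],"travel": [0,0,-1],"fingers": 0}
    - {"dr": [0,0,-0.9],"travel": [0,0,-1],"fingers": 0}
    - {"dr": [0,0,-0.9],"travel": [0,0,-1],"fingers": 0}
    - {"dr": [0,0,-0.9],"travel": [0,0,-1],"fingers": 0}
    - {"dr": [0,0,-0.9],"travel": [0,0,-0.3],"fingers": 0}
    - {"dr": [0,0,-0.9],"travel": [0,0,0],"fingers": 0}
    - {"dr": [0,0,-0.8],"travel": [0,0,0],"fingers": 0}
    - {"dr": [0,0,0],"travel": [-0.1,-0.4,0],"fingers": 0}
    - {"dr": [0,0,0],"travel": [-0.2,-0.8,0],"fingers": 0}

```text
time: 23.05
eef_pos: [415.4, -276.9, 347.1]
ee_rot: [[0.993, -0.115, -0.0], [-0.115, -0.993, 0.001], [-0.0, -0.0, -1.0]]
wrist_force: [-0.8, 0.5, -1.6]
gripper_width: 0.126
```

play_rows:
  plan:
    - {"dr": [0,0,0],"travel": [-0.25,-1,0],"fingers": 0}
    - {"dr": [0,0,0],"travel": [-0.25,-1,0],"fingers": 0}
    - {"dr": [0,0,0],"travel": [-0.25,-1,0],"fingers": 0}
    - {"dr": [0,0,0],"travel": [-0.25,-1,0],"fingers": 0}
    - {"dr": [0,0,0],"travel": [-0.25,-1,0],"fingers": 0}
    - {"dr": [0,0,0],"travel": [-0.25,-1,0],"fingers": 0}
    - {"dr": [0,0,0],"travel": [-0.25,-1,0],"fingers": 0}
    - {"dr": [0,0,0],"travel": [-0.25,-1,0],"fingers": 0}
    - {"dr": [0,0,0],"travel": [-0.25,-1,0],"fingers": 0}
    - {"dr": [0,0,0],"travel": [-0.25,-1,0],"fingers": 0}
    - {"dr": [0,0,0],"travel": [-0.25,-1,0],"fingers": 0}
    - {"dr": [0,0,0],"travel": [-0.25,-1,0],"fingers": 0}

```text
time: 24.55
eef_pos: [373.9, 30.6, 347.3]
ee_rot: [[0.994, -0.113, 0.0], [-0.113, -0.994, 0.0], [0.0, -0.0, -1.0]]
wrist_force: [0.5, 0.0, -1.5]
gripper_width: 0.129
```

play_rows:
  plan:
    - {"dr": [0,0,0],"travel": [-0.25,-1,0],"fingers": 0}
    - {"dr": [0,0,0],"travel": [-0.25,-1,0],"fingers": 0}
    - {"dr": [0,0,0],"travel": [-0.25,-1,0],"fingers": 0}
    - {"dr": [0,0,0],"travel": [-0.25,-1,0],"fingers": 0}
    - {"dr": [0,0,0],"travel": [-0.25,-1,0],"fingers": 0}
    - {"dr": [0,0,0],"travel": [-0.25,-1,0],"fingers": 0}
    - {"dr": [0,0,0],"travel": [-0.25,-1,0],"fingers": 0}
    - {"dr": [0,0,0],"travel": [-0.25,-1,0],"fingers": 0}
    - {"dr": [0,0,0],"travel": [-0.25,-1,0],"fingers": 0}
    - {"dr": [0,0,0],"travel": [-0.25,-1,0],"fingers": 0}
    - {"dr": [0,0,0],"travel": [-0.25,-1,0],"fingers": 0}
    - {"dr": [0,0,0],"travel": [0,0,0],"fingers": 0}

```text
time: 26.05
eef_pos: [336.4, 311.1, 347.2]
ee_rot: [[0.994, -0.11, -0.0], [-0.11, -0.994, 0.0], [-0.0, -0.0, -1.0]]
wrist_force: [0.1, -0.2, -0.8]
gripper_width: 0.121
```

play_rows:
  plan:
    - {"dr": [0,0,0],"travel": [-0.2,-1,0],"fingers": 0}
    - {"dr": [0,0,0],"travel": [-0.2,-0.95,0],"fingers": 0}
    - {"dr": [0,0,0],"travel": [0,0,0],"fingers": 0}
    - {"dr": [0,0,0],"travel": [0,0,0],"fingers": 0}

```text
time: 26.55
eef_pos: [333.1, 358.5, 347.1]
ee_rot: [[0.994, -0.113, -0.001], [-0.113, -0.994, -0.001], [-0.0, 0.001, -1.0]]
wrist_force: [-0.0, -0.1, -1.4]
gripper_width: 0.126
```

```bash
python3 - <<'E'
from h import *
im=env.capture("wrist");cv2.imwrite("pics/w5.png",im)
cv2.imwrite("pics/w5b.png",cv2.resize(im[20:250,100:400],(800,613))[:600])
E
```

```text
(no output)
```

View pics/w5b.png

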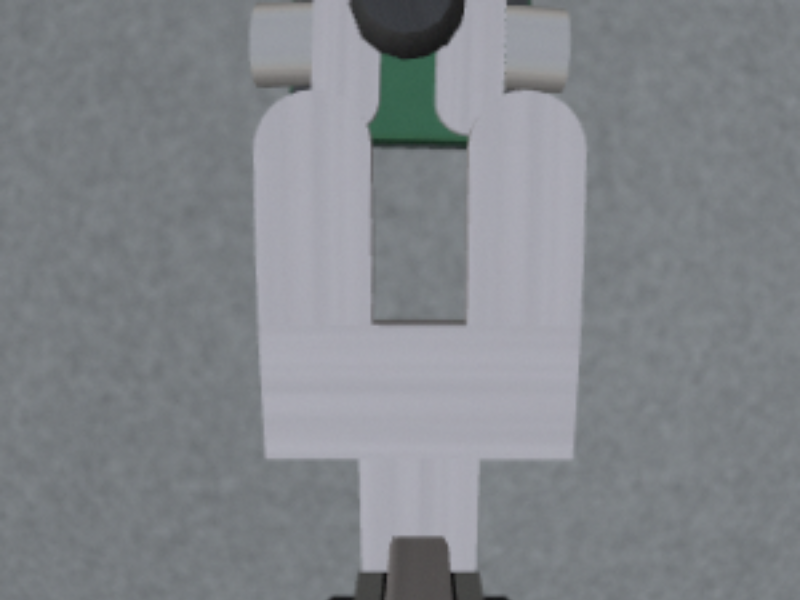

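The gripped shim is level and square with the tool, with its slot end at v=323 and arm tips at v=91. The clamp lies ahead with its slot centre at u≈408 and the nut at (408,5). I'll compute the offsets.

```bash
python3 - <<'E'
from h import *
o=env.observe();R=o["ee_rot"];p=o["eef_pos"]
P=lambda u,v,z: onz("wrist",100+u*.375,20+v*.375,z)
for zt in (160,164,168,172):
    a=P(265,458,zt);b=P(574,458,zt);t1=P(311,91,zt);t2=P(526,91,zt);s=P(419.5,323,zt)
    T=lambda q:(R.T@(q-p))[:2].round(1)
    print(zt,"w",np.linalg.norm(a-b).round(1),"tips",T((t1+t2)/2),np.linalg.norm(t1-t2).round(1),"slot",T(s),"len slot-tip",(T((t1+t2)/2)-T(s))[0],"rear",T((a+b)/2))
print("clamp slot mid",(R.T@(P(408,90,56)-p))[:2].round(1),"neck est",(R.T@(np.array([473.7,344.5,56])-p))[:2].round(1),p.round(1))
n=P(408,58,101);print("nut front edge tool",(R.T@(n-p))[:2].round(1))
E
```

```text
160 w 65.2 tips [ 1.041e+02 -1.000e-01] 41.4 slot [57.7  0.1] len slot-tip 46.39999999999999 rear [29.4  0.2]
164 w 63.5 tips [ 1.036e+02 -1.000e-01] 40.4 slot [58.4  0.1] len slot-tip 45.199999999999996 rear [30.7  0.2]
168 w 61.8 tips [ 1.031e+02 -1.000e-01] 39.3 slot [59.   0.1] len slot-tip 44.099999999999994 rear [32.1  0.1]
172 w 60.2 tips [ 1.025e+02 -1.000e-01] 38.3 slot [59.7  0.1] len slot-tip 42.8 rear [33.5  0.1]
clamp slot mid [117.6  -3.3] neck est [141.2  -2.3] [333.3 358.5 347.1]
nut front edge tool [120.6  -2.8]
```

play_rows:
  plan:
    - {"dr": [0,0,0],"travel": [0,-0.11,0.7],"fingers": 0}
    - {"dr": [0,0,0],"travel": [0,0,1],"fingers": 0}
    - {"dr": [0,0,0],"travel": [0,0,1],"fingers": 0}
    - {"dr": [0,0,0],"travel": [0,0,0.8],"fingers": 0}
    - {"dr": [0,0,0],"travel": [0,0,0.4],"fingers": 0}
    - {"dr": [0,0,0],"travel": [0,0,0],"fingers": 0}
    - {"dr": [0,0,0],"travel": [0,0,0],"fingers": 0}

```text
time: 27.48
eef_pos: [334.2, 362.2, 250.5]
ee_rot: [[0.994, -0.113, 0.001], [-0.113, -0.994, 0.001], [0.001, -0.001, -1.0]]
wrist_force: [0.9, -0.7, -1.1]
gripper_width: 0.125
```

play_rows:
  plan:
    - {"dr": [0,0,0],"travel": [0.4,0,0],"fingers": 0}
    - {"dr": [0,0,0],"travel": [0.4,0,0],"fingers": 0}
    - {"dr": [0,0,0],"travel": [0.4,0,0],"fingers": 0}
    - {"dr": [0,0,0],"travel": [0.4,0,0],"fingers": 0}
    - {"dr": [0,0,0],"travel": [0,0,0],"fingers": 0}

```text
time: 28.1
eef_pos: [374.6, 357.5, 249.7]
ee_rot: [[0.993, -0.114, 0.0], [-0.114, -0.993, 0.0], [0.0, -0.0, -1.0]]
wrist_force: [-0.3, 1.0, -1.2]
gripper_width: 0.126
```

play_rows:
  plan:
    - {"dr": [0,0,0],"travel": [0.3,0.03,0],"fingers": 0}
    - {"dr": [0,0,0],"travel": [0.3,0,0],"fingers": 0}
    - {"dr": [0,0,0],"travel": [0.2,0,0],"fingers": 0}
    - {"dr": [0,0,0],"travel": [0,0,0],"fingers": 0}

```text
time: 28.6
eef_pos: [393.8, 354.6, 249.7]
ee_rot: [[0.994, -0.114, 0.0], [-0.114, -0.994, 0.0], [0.0, -0.0, -1.0]]
wrist_force: [0.3, 0.2, -1.3]
gripper_width: 0.125
```

play_rows:
  plan:
    - {"dr": [0,0,0],"travel": [0.25,0,0],"fingers": 0}
    - {"dr": [0,0,0],"travel": [0.24,0,0],"fingers": 0}
    - {"dr": [0,0,0],"travel": [0,0,0],"fingers": 0}

```text
time: 28.98
eef_pos: [406.0, 353.2, 249.7]
ee_rot: [[0.994, -0.114, 0.0], [-0.114, -0.994, 0.0], [0.0, -0.0, -1.0]]
wrist_force: [-0.2, -0.9, -1.1]
gripper_width: 0.127
```

It is on the neck without contact. Lowering.

play_rows:
  plan:
    - {"dr": [0,0,0],"travel": [0,0,0.1],"fingers": 0}
    - {"dr": [0,0,0],"travel": [0,0,0.1],"fingers": 0}
    - {"dr": [0,0,0],"travel": [0,0,0.06],"fingers": 0}
    - {"dr": [0,0,0],"travel": [0,0,0],"fingers": 0}

```text
time: 29.48
eef_pos: [405.4, 353.2, 243.0]
ee_rot: [[0.994, -0.113, -0.0], [-0.113, -0.994, -0.0], [-0.0, 0.0, -1.0]]
wrist_force: [-0.2, -0.0, 0.0]
gripper_width: 0.127
```

play_rows:
  plan:
    - {"dr": [0,0,0],"travel": [0,0,0.06],"fingers": 0}
    - {"dr": [0,0,0],"travel": [0,0,0],"fingers": 0}

```text
time: 29.72
eef_pos: [405.6, 353.3, 241.8]
ee_rot: [[0.994, -0.113, 0.0], [-0.113, -0.994, 0.0], [0.0, -0.0, -1.0]]
wrist_force: [1.3, 0.2, -0.8]
gripper_width: 0.12
```

play_rows:
  plan:
    - {"dr": [0,0,0],"travel": [0,0,0.04],"fingers": 0}
    - {"dr": [0,0,0],"travel": [0,0,0],"fingers": 0}

```text
time: 29.98
eef_pos: [405.5, 353.3, 241.6]
ee_rot: [[0.994, -0.113, 0.001], [-0.113, -0.994, 0.0], [0.001, -0.0, -1.0]]
wrist_force: [-2.0, -1.6, 6.5]
gripper_width: 0.123
```

play_rows:
  plan:
    - {"dr": [0,0,0],"travel": [0,0,0.04],"fingers": 0}
    - {"dr": [0,0,0],"travel": [0,0,0],"fingers": 0}

```text
time: 30.22
eef_pos: [405.4, 353.3, 241.4]
ee_rot: [[0.994, -0.113, 0.001], [-0.113, -0.994, 0.0], [0.001, -0.001, -1.0]]
wrist_force: [-4.7, -2.5, 12.5]
gripper_width: 0.124
```

Contact is at underside ≈56 mm. I'll ease off, release and rise.

play_rows:
  plan:
    - {"dr": [0,0,0],"travel": [0,0,-0.06],"fingers": 0}
    - {"dr": [0,0,0],"travel": [0,0,0],"fingers": 0.4}
    - {"dr": [0,0,0],"travel": [0,0,0],"fingers": 0.4}
    - {"dr": [0,0,0],"travel": [0,0,0],"fingers": 0.4}
    - {"dr": [0,0,0],"travel": [0,0,0],"fingers": 0.4}

```text
time: 30.85
eef_pos: [405.6, 353.2, 241.1]
ee_rot: [[0.994, -0.113, -0.0], [-0.113, -0.994, -0.0], [-0.0, 0.0, -1.0]]
wrist_force: [-0.2, 0.1, -0.7]
gripper_width: 0.397
```

play_rows:
  plan:
    - {"dr": [0,0,0],"travel": [0,0,-0.3],"fingers": 0.4}
    - {"dr": [0,0,0],"travel": [0,0,-0.8],"fingers": 0.4}
    - {"dr": [0,0,0],"travel": [0,0,-1],"fingers": 0.4}
    - {"dr": [0,0,0],"travel": [-1,0,-1],"fingers": 0.4}
    - {"dr": [0,0,0],"travel": [-1,0,-1],"fingers": 0.4}
    - {"dr": [0,0,0],"travel": [-1,0,-1],"fingers": 0.4}
    - {"dr": [0,0,0],"travel": [-0.5,0,-1],"fingers": 0.4}
    - {"dr": [0,0,0],"travel": [0,0,0],"fingers": 0.4}
    - {"dr": [0,0,0],"travel": [0,0,0],"fingers": 0.4}

```text
time: 31.98
eef_pos: [318.7, 363.0, 393.4]
ee_rot: [[0.994, -0.113, 0.0], [-0.113, -0.994, -0.0], [0.0, 0.0, -1.0]]
wrist_force: [-1.0, -0.3, -0.3]
gripper_width: 0.397
```

```bash
python3 - <<'E'
from h import *
print(env.observe()["eef_pos"])
im=env.capture("wrist");cv2.imwrite("pics/w6.png",im)
t=env.capture("top");cv2.imwrite("pics/top6.png",t)
print("time",env.observe()["time"])
A=cv2.resize(im[20:250,100:400],(800,613))[:600]
B=cv2.resize(t[130:260,105:385],(800,371))
cv2.imwrite("pics/w6b.png",A);cv2.imwrite("pics/top6b.png",B)
m=np.zeros(t.shape[:2],bool);m[147:256,115:385]=True
print(blobs((t.max(2)<60)&m,15,400)[0][:8])
E
```

```text
[318.72200534 362.96532564 393.37346759]
time 32.075
[(np.float64(166.85), np.float64(151.44), 104), (np.float64(297.03), np.float64(157.03), 59), (np.float64(235.17), np.float64(166.45), 60), (np.float64(121.3), np.float64(185.02), 64), (np.float64(290.58), np.float64(198.42), 38), (np.float64(208.84), np.float64(199.04), 51), (np.float64(287.68), np.float64(212.91), 22), (np.float64(146.93), np.float64(228.34), 90)]
```

View pics/w6b.png

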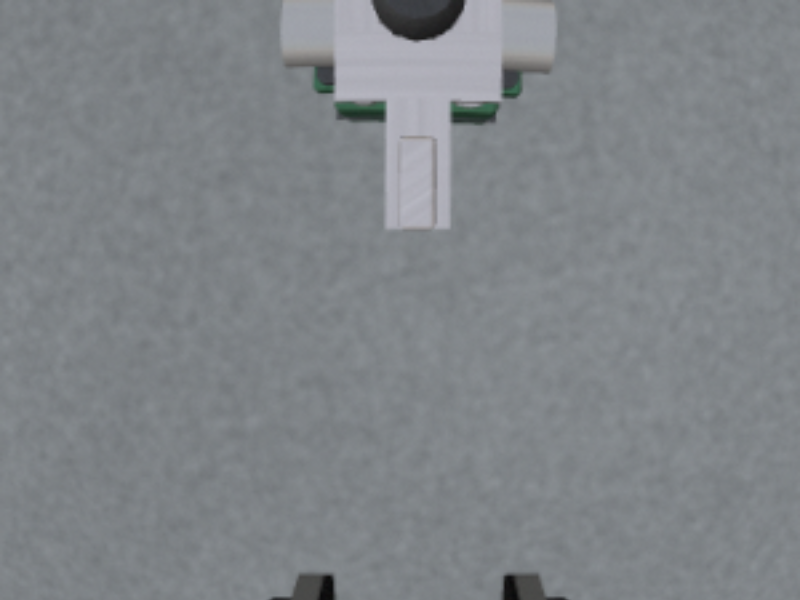

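View pics/top6b.png

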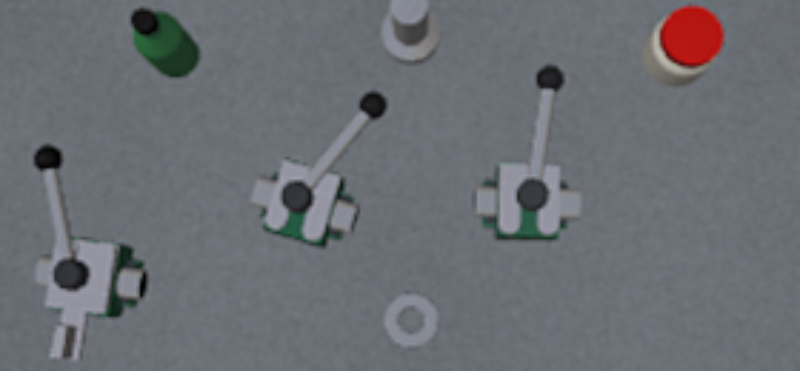

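The wrist view shows the shim seated with its lug top centred at (417,182) and its rear edge at v=99. The top view shows balls A and B and the bystanders unmoved, and ball C shifted. One last numeric check.

```bash
python3 - <<'E'
from h import *
P=lambda u,v,z: onz("wrist",100+u*.375,20+v*.375,z)[:2]
n=np.array([473.7,344.5]);x=np.array([np.cos(np.radians(-6.5)),np.sin(np.radians(-6.5))]);y=np.array([-x[1],x[0]])
l=P(417,182,94);l1=P(417.5,136,94);l2=P(416.5,228,94);a=P(335,100,62);b=P(501,100,62)
for q in (l,l1,l2,a,b):print([round(float((q-n)@k),1) for k in (x,y)])
print("width",np.linalg.norm(a-b),"luglen",np.linalg.norm(l1-l2), "ballC move",np.linalg.norm(onz("top",130.97,183.75,90)-onz("top",121.3,185.02,90)))
env.hand_in()
E
```

```text
[-68.9, 0.8]
[-53.4, 0.6]
[-84.4, 0.9]
[-36.9, 31.0]
[-36.8, -30.3]
width 61.28847964303576 luglen 31.08147184311172 ballC move 28.22314055506452
the job is handed in; nothing more can be done
```

The job is handed in at about 32 s of the 67 s allowed; the hand-in itself gives no verdict.

- **Finding the loose clamp:** I pushed sideways on all three handles. The right one held 11 N and the middle one 12 N without giving, so both are firm. The left one gave at about 3.5 N, and I turned it by about 28 mm at its ball.
- **Placing the shim:** I slid the spare shim onto the left clamp's neck from its -x side, lowered it until it touched at about 56 mm height, then released it and backed the arm away.

**Last checks:**
- **Shim position:** its lug is about 69 mm to the clamp's -x and 1 mm to the side, which puts the shim's origin within roughly 1–2 mm of the neck's axis. The sizes measured in the same picture match those given.
- **Other objects:** the two firm balls sit at the same pixels as at the start. The bottle stayed put too, and the tub, turned part and collar look unmoved in the last top view.

I took the 56 mm height from the arm's position when the shim touched down, not from a side view. No check failed or disagreed by more than a few millimetres; the largest was about 6 mm between two early camera estimates of the right-hand clamp's neck. The left clamp's neck was measured afresh, and its independent estimates agreed to about 1 mm.

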